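# Clamp a shaft in the V-block

### The job

Clamp the loose bright shaft in the V-block fixture for inspection: lay it gently in both Vs so that it centres itself and slide it along the Vs until it bears firmly on the brass end stop, feeling for the contact and without ramming it. Then swing the red strap over and press its yellow tab down so that the rubber pad keeps hold of the shaft by itself, firmly but without crushing it, and let go. Leave the grease tub, spark plug and penlight alone.

Things in the scene. Friction and masses are not known exactly. Their poses are not given: they have to be found in the camera images.
- shaft: Loose plain bright metal cylinder, diameter 24 mm, length 160 mm, 0.2 to 0.4 kg, with a shallow groove near each end; both ends alike. Lies on the worktop. Origin at its middle on its axis; x runs along the axis.
- fixture: Fixed steel fixture with two dark V-blocks. Origin on the worktop under the middle of the Vs; x = along the Vs towards the stop (points back to the robot), y to the hinge side (the robot's right), z up. Base plate 12 mm thick, x -85 to 120, y -65 to 65 mm. V-blocks at x -79 to -61 and x 36 to 68 mm, each 64 mm wide, 50 mm high; the gap between them is free for fingers.
- v_axis (a point): Point on the axis of a 24 mm shaft seated in both Vs: 45 mm above the fixture's origin. The Vs are 90 degrees, open upward, slippery, 44 mm wide at the top, groove bottom 28 mm above the worktop. With the shaft home against the stop its middle lies 20 mm to 8 mm before this point along the fixture's x.
- stop_mid (a point): Middle of the setting range of the end stop: a fixed rigid brass pin, 12 mm in diameter, on the V axis, carried by a grey block. Its contact face looks to the fixture's -x and stands anywhere within 6 mm before or behind this point along x; that setting changes each time and is not measured: feel for it. Push on it with 4 to 10 N; more than 20 N is ramming.
- hinge_pin (a point): Hinge pin of the strap, parallel to the fixture's x, at x 52, y 46, z 65 mm in the fixture's frame. Its lugs fill x 35 to 69, y 37 to 55 mm, up to z 74 mm. Half way along the strap the head of the pad's set screw stands up to 10 mm above its top.
- strap (a joint): Angle (rad) of the red strap about the hinge pin. 0 = level, pointing to the fixture's -y over the second V-block; grows as the tab rises, 1.57 upright; starts at 1.9 to 2.3, leaning out. Strap 100 mm long from the pin, 20 wide, 8 thick; when level its top is 8 mm above the pin axis. Stiff friction hinge: stays where left, 3 N at the tab moves it. The pad meets a seated shaft at -0.04 to 0.1.
- strap_tab (a point): Middle of the top of the yellow tab (26 x 22 mm) on the strap, 89 mm from the pin. Under the strap, 46 mm from the pin, is a 16 mm rubber pad on a stiff spring (8 N/mm); it bears on the shaft over the second V-block. Its height setting varies by 3 mm up or down, unmeasured: feel for it. Friction keeps up to 5 N on it after release. Press the tab with 6 to 9 N; over 11 N crushes (18 N on the pad).
- grease_tub: White tub with a coloured label, 60 mm in diameter, 74 mm high, standing to the left of the fixture; origin under its middle. Leave alone.
- spark_plug: Used spark plug, 18 x 78 x 18 mm, lying behind the fixture; origin under its middle. Leave alone.
- penlight: Dark grey penlight, 20 mm thick, 113 mm long, lying between the shaft and the fixture; origin under its middle. Leave alone.

How it is judged:
By the outcome, as a careful person would: the job done as asked, in the order asked, and still so for the second after the job is handed in, with the robot touching nothing.
It also fails if it takes over 72 s, if anything falls off the work surface, if the arm or the gripper's body presses on something with over 40 N, if the wrist force passes 120 N, or if a joint passes its speed limit or range.

### The arm

A 6-joint arm with a two-finger parallel gripper is mounted at the origin on a cart in front of the work surface, level with it; the furniture and walls round the work are solid. World frame = base frame: x ahead of the robot, y to its left, z up, the work surface at z = 0. Lengths are in m, angles in rad, forces in N, time in s.
With the tool pointing down it reaches from about 0.35 to 0.975 m from the base axis. Payload 4.9 kg.
Tool frame: the origin (TCP) lies midway between the tips of the shut fingers; the grasp point (between the pads) lies 19 mm behind it; z points along the fingers, y is the line along which they close (so a half turn about z gives the same grasp; the last joint's range is limited). The gripper opens to 85 mm and grips with 20 to 120 N. Pads are 22 mm wide; open, the fingers measure 114 mm over their backs; the gripper's body (76 mm by 85 mm) begins 54 mm behind the grasp point. The pads swing forward as they close: fully open they stand 13 mm farther back than shut.
Start: joints at [-1.448, 0.053, 1.613, -0, 1.476, -0.119], TCP at [0.15, -0.607, 0.231] pointing down, gripper open.
Joint ranges: [-3.01, 3.01], [-1.01, 2.22], [0.06, 2.58], [-1.02, 4.17], [0.09, 2.62], [-3.14, 3.14]. Speed limits (rad/s): [2.57, 2.57, 3.14, 3.14, 3.14, 3.14].

### API

Orientations are given as a unit quaternion [w, x, y, z].
In Python, from plant import state, grab_frame, camera_info, job_done, spot_in, masks_of, pinpoint gives the robot as it stands.
- The arm moves only by the shell command python3 -m handwheel 'ROWS' [OPENING]. ROWS is JSON, a list that holds one entry, the list of rows, each a list of 6 numbers: the shift along the world's x, y, z in m, then the turn, a rotation vector about the world's x, y, z in degrees. In form: [[[tx, ty, tz, ax, ay, az], ...]]. A call has 1 to 20 rows; each row shifts and turns the commanded pose from where the row before left it; what a row does not reach is not made up. A row lasts 1/12 s, in which the tool goes at most 41.7 mm and 7.16 degrees, less where a joint would pass 70% of its speed; a pose out of reach is approached as far as the arm can. A call is refused whole if a number of a shift passes 0.0417 or a number of a turn 7.16, either way. A call with a gripper value outside its range is refused whole. OPENING is the opening, from 0 (shut) to 1 (fully open), set as the call begins (- or left out, the last holds). The fingers move at their own pace and stop on an object; the grip force is fixed at half the most. Time passes only in rows, so rows that do not move let the fingers close. It gives the time, the measured TCP pose, the force, the opening and the grip force at its end, in the units of the state.
- state(): the state, without advancing time (a new reading comes with each control period).
- grab_frame(name): name is "side" or "top" or "wrist"; returns (picture, depth): 480x640x3 uint8, blue, green, red; 480x640 float32, m along the optical axis (not along the pixel's ray), 0 where there is no reading.
- camera_info(name): a dict with "fx", "fy", "cx", "cy" (pixels), "distortion" ([k1, k2, p1, p2, k3] as OpenCV has them; the pictures are not rectified), "T" (4x4, takes a point from camera to world coordinates). Camera axes: x right, y up, looking along -z (the intrinsics and any distortion apply to the point x, -y, -z); pixel columns grow to the right and rows downward; lengths in m; the calibration is good to about 2 mm. A picture is of the moment at which its call begins: read the wrist's pose just before it. camera_info takes no time and is no camera call; for the wrist camera it gives the pose at the moment of the call.
- job_done(): hands the job in; it is judged then, once.
Trained networks look in the newest picture that a camera, given by its name, has taken for a name from the list of things; names that differ only in an ending like _2 or _b are one class to them, and where a whole thing is asked for, a point or a joint stands for the part that bears it (a point fixed in the world has none). Each returns a list of dicts, best first, with "conf" (0 to 1); they miss things now and then, are a little off and sometimes report something else, mostly with a low value. They report only what shows in the picture. A call takes as long as a camera call.
- spot_in(camera, thing): "box" ([left, top, width, height] in pixels, round what is visible of it).
- masks_of(camera, thing): "region" (480x640 bool, what is visible of it) and "box" ([left, top, width, height] in pixels, round what is visible of it).
- pinpoint(camera, thing): "position" ([column, row] in pixels: a listed point, or the origin of a listed thing).
The state is a dict: "time": time; "joint_pos": joint angles; "joint_vel": joint speeds; "joint_efforts": joint torques, N m; "tool_pos": TCP position; "tool_rot": TCP orientation; "contact_force": force on the tool from outside, world axes, zero at the start; "ft_torque": the same for the moment, N m; "gripper_width": opening from 0.0 (shut) to 1.0 (fully open); "grasp_force": force on a finger pad.
Only numpy, scipy, OpenCV 4.12 (cv2) and the standard library are available. Lean on these libraries where they do the work, as an engineer would, in place of code of your own. Each camera call takes 0.05 s, during which the arm holds its last target. There are 200 camera calls.

## Working session

There is one attempt and no reset: what is moved stays moved. The work goes in short steps, Python scripts to look and compute and a shell command to move; the robot and the scene stay as the last step left them, time stands still between calls to the robot, and variables do not carry over. Pictures are saved under pics/ and viewed, at most 10 in all, crops included, and the job is handed in when it is done.

```bash
ls; mkdir -p pics
cat > h.py <<'E'
import numpy as np, cv2, sys
sys.path.insert(0,'.')
from plant import *
def ray(cam,px,info=None):
    c=info or camera_info(cam); K=np.array([[c['fx'],0,c['cx']],[0,c['fy'],c['cy']],[0,0,1]])
    u=cv2.undistortPoints(np.array([[px]],float),K,np.array(c['distortion'],float))[0,0]
    T=np.array(c['T']); return T[:3,3],T[:3,:3]@np.array([u[0],-u[1],-1.])
def at_depth(cam,px,d,info=None):
    o,r=ray(cam,px,info); return o+r*d
def at_z(cam,px,z,info=None):
    o,r=ray(cam,px,info); return o+r*(z-o[2])/r[2]
def cross(views):
    A=np.zeros((3,3));b=np.zeros(3)
    for o,r in views:
        r=r/np.linalg.norm(r);P=np.eye(3)-np.outer(r,r);A+=P;b+=P@o
    return np.linalg.solve(A,b)
E
python3 - <<'E'
from h import *
for c in ['top','side']:
    im,d=grab_frame(c); cv2.imwrite(f'pics/{c}0.png',im); np.save(f'{c}0.npy',d)
    i=camera_info(c); print(c,np.round(i['T'],3).tolist())
    for t in ['shaft','fixture','v_axis','stop_mid','hinge_pin','strap_tab','penlight','grease_tub','spark_plug']:
        for p in pinpoint(c,t)[:1]:
            px=p['position'];u=int(np.clip(px[0],0,639));v=int(np.clip(px[1],0,479)); print(t,round(p['conf'],2),np.round(px,1),np.round(at_depth(c,px,d[v,u]),3))
s=state();print(s['time'],s['tool_pos'],s['tool_rot'],s['contact_force'])
E
```

```text
pics
top [[0.001, 0.995, -0.102, 0.466], [-1.0, 0.002, 0.014, 0.008], [0.014, 0.102, 0.995, 1.238], [0.0, 0.0, 0.0, 1.0]]
shaft 0.7 [409.2 280.3] [ 0.486 -0.234  0.022]
fixture 0.8 [272.5 263.9] [0.527 0.101 0.008]
v_axis 0.65 [272.2 262.1] [0.531 0.102 0.01 ]
stop_mid 0.82 [272.8 287.6] [0.468 0.099 0.02 ]
strap_tab 0.48 [305.1 281. ] [0.483 0.019 0.139]
penlight 0.63 [345.7 295.7] [ 0.449 -0.079  0.017]
grease_tub 0.71 [192.9 232.3] [0.597 0.283 0.074]
spark_plug 0.58 [258.5 197.6] [0.691 0.137 0.014]
side [[0.96, -0.2, 0.193, 0.816], [0.279, 0.694, -0.664, -0.845], [-0.001, 0.692, 0.722, 1.007], [0.0, 0.0, 0.0, 1.0]]
shaft 0.92 [246.4 351.2] [ 0.493 -0.245  0.02 ]
fixture 0.87 [315.2 238.5] [0.531 0.086 0.011]
v_axis 0.6 [317. 220.] [0.518 0.144 0.011]
stop_mid 0.62 [291.9 216.7] [0.47  0.108 0.042]
hinge_pin 0.86 [288.7 224.1] [0.487 0.04  0.087]
strap_tab 0.7 [280.3 217.6] [0.475 0.024 0.118]
penlight 0.9 [258.9 288.9] [ 0.46  -0.087  0.011]
grease_tub 0.84 [368.  188.4] [0.608 0.274 0.021]
1.0 [ 0.1496636  -0.60679604  0.23130733] [1.93615534e-06 9.92701414e-01 1.20598107e-01 3.54067325e-06] [ 0.1310209  -0.81349576  0.26522861]
```

View pics/top0.png

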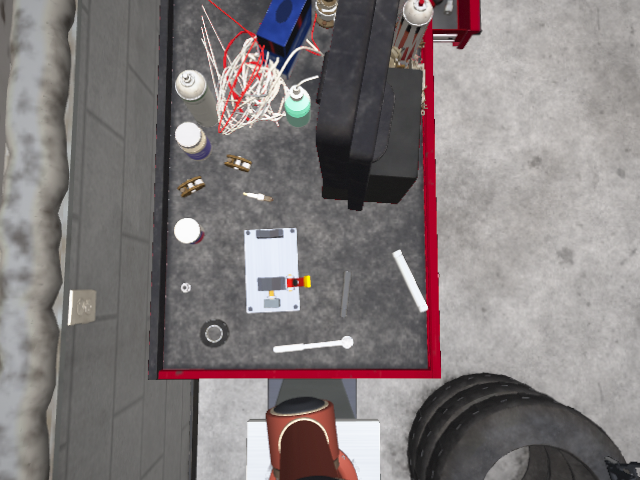

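View pics/side0.png

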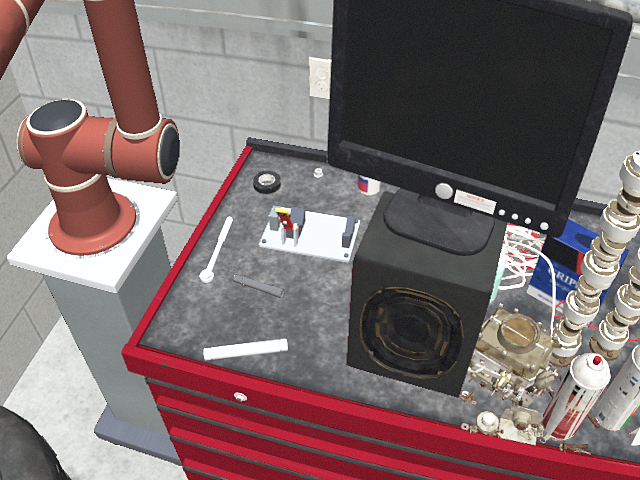

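Run:
```python
from h import *
for c in ['top','side']:
    d=np.load(f'{c}0.npy')
    for t in ['shaft','penlight','fixture']:
        for p in masks_of(c,t)[:1]:
            m=p['region']; v,u=np.nonzero(m); k=d[v,u]>0; v,u=v[k],u[k]
            P=np.array([at_depth(c,(a,b),d[b,a],camera_info(c)) for a,b in zip(u[::3],v[::3])])
            r=cv2.minAreaRect(P[:,:2].astype(np.float32)*1000); print(c,t,len(u),np.round(np.array(r[0]),1),np.round(r[1],1),round(r[2],1),np.round(np.percentile(P[:,2],[5,50,95]),3))
            q=P[:,:2]-P[:,:2].mean(0); w,V=np.linalg.eigh(q.T@q); print(' mean',np.round(P.mean(0),3),'axis',np.degrees(np.arctan2(V[1,1],V[0,1])).round(1))
def two(t):
    vs=[]
    for c in ['top','side']:
        p=pinpoint(c,t)
        if p: vs.append(ray(c,p[0]['position']))
    if len(vs)==2: print(t,np.round(cross(vs),3))
for t in ['shaft','fixture','v_axis','stop_mid','strap_tab']: two(t)
```

```text
top shaft 558 [ 487.6 -235.9] [156.   23.4] 25.3 [0.015 0.021 0.026]
 mean [ 0.488 -0.235  0.021] axis -154.7
top penlight 324 [454.3 -79.4] [ 19.9 110.2] 83.7 [0.001 0.016 0.021]
 mean [ 0.457 -0.078  0.015] axis 171.6
top fixture 4321 [513.9  91. ] [206.  161.2] 3.5 [0.007 0.012 0.072]
 mean [0.514 0.1   0.022] axis -173.8
side shaft 961 [ 487.7 -238.4] [159.6  24.5] 25.3 [0.01  0.02  0.025]
 mean [ 0.489 -0.241  0.019] axis -154.7
side penlight 386 [456.2 -79.3] [ 18.8 108.2] 82.7 [0.008 0.016 0.022]
 mean [ 0.463 -0.082  0.016] axis 173.8
side fixture 3803 [517.7  89.9] [172.4 206.2] 86.4 [0.007 0.013 0.087]
 mean [0.525 0.085 0.024] axis -158.8
shaft [ 0.487 -0.236  0.005]
fixture [ 0.527  0.102 -0.006]
v_axis [0.53  0.099 0.056]
stop_mid [0.471 0.098 0.051]
strap_tab [0.48  0.019 0.125]
```

The top view shows the shaft (white) from (396,252) to (425,309), with the fixture at (245–299, 227–313) and the strap leaning right at (300,282). I'll move above the shaft and look with the wrist camera.

```bash
python3 -m handwheel '[[[0.0211,0.0231,-0.005,0,0,0.716],[0.0211,0.0231,-0.005,0,0,0.716],[0.0211,0.0231,-0.005,0,0,0.716],[0.0211,0.0231,-0.005,0,0,0.716],[0.0211,0.0231,-0.005,0,0,0.716],[0.0211,0.0231,-0.005,0,0,0.716],[0.0211,0.0231,-0.005,0,0,0.716],[0.0211,0.0231,-0.005,0,0,0.716],[0.0211,0.0231,-0.005,0,0,0.716],[0.0211,0.0231,-0.005,0,0,0.716],[0.0211,0.0231,-0.005,0,0,0.716],[0.0211,0.0231,-0.005,0,0,0.716],[0.0211,0.0231,-0.005,0,0,0.716],[0.0211,0.0231,-0.005,0,0,0.716],[0.0211,0.0231,-0.005,0,0,0.716],[0.0211,0.0231,-0.005,0,0,0.716],[0,0,0,0,0,0],[0,0,0,0,0,0]]]' 0.6
cat > shaftlook.py <<'E'
from h import *
s=state(); print(s['tool_pos'],s['contact_force'])
i=camera_info('wrist'); im,d=grab_frame('wrist'); n=sys.argv[1]; cv2.imwrite(f'pics/{n}.png',im)
print('cam',np.round(i['T'],3).tolist())
p=masks_of('wrist','shaft')
for p in p[:1]:
    v,u=np.nonzero(p['region']&(d>0)); P=np.array([at_depth('wrist',(a,b),d[b,a],i) for a,b in zip(u[::7],v[::7])])
    r=cv2.minAreaRect(P[:,:2].astype(np.float32)*1000); print(p['conf'],p['box'],np.round(r[0],1),np.round(r[1],1),round(r[2],1),np.round(np.percentile(P[:,2],[2,50,98]),4))
E
python3 shaftlook.py w1
python3 - <<'E'
from h import *
d=np.load('top0.npy')
# rim height near shaft
for v in (265,285,305): print([np.round(at_depth('top',(u,v),d[v,u])[1:],3).tolist() for u in range(424,442,2)])
# plate orientation
i=camera_info('top');L=[]
for v in range(220,322):
  for u in range(238,306):
    P=at_depth('top',(u,v),d[v,u],i)
    if .006<P[2]<.018:L.append(P)
L=np.array(L);r=cv2.minAreaRect(L[:,:2].astype(np.float32)*1000);print(r)
E
```

```text
time: 3.3
tool_pos: [0.4878, -0.2359, 0.1509]
tool_rot: [-0.0, 0.975, 0.221, -0.0]
contact_force: [-0.3, -0.2, 0.0]
gripper_width: 0.6
grasp_force: 0.0
[ 0.48776453 -0.23593227  0.15091277] [-0.25992887 -0.24259776  0.04253175]
cam [[0.429, 0.867, 0.252, 0.551], [-0.903, 0.412, 0.12, -0.206], [0.0, -0.28, 0.96, 0.293], [0.0, 0.0, 0.0, 1.0]]
0.88 [306.8, 131.3, 32.3, 183.5] [ 473.8 -245. ] [191.3  26.1] 25.6 [0.0127 0.0216 0.0239]
[[-0.276, -0.004], [-0.296, -0.064], [-0.286, -0.002], [-0.29, 0.002], [-0.294, 0.006], [-0.298, 0.009], [-0.303, 0.008], [-0.553, -0.942], [-0.557, -0.924]]
[[-0.275, -0.0], [-0.281, -0.005], [-0.285, -0.002], [-0.288, 0.005], [-0.293, 0.006], [-0.298, 0.005], [-0.304, 0.001], [-0.309, -0.0], [-0.556, -0.928]]
[[-0.268, 0.022], [-0.274, 0.018], [-0.298, -0.062], [-0.289, -0.002], [-0.292, 0.004], [-0.296, 0.007], [-0.302, 0.002], [-0.307, 0.006], [-0.553, -0.923]]
((523.6456298828125, 104.5665512084961), (227.74722290039062, 134.88327026367188), 1.2773189544677734)
```

View pics/w1.png

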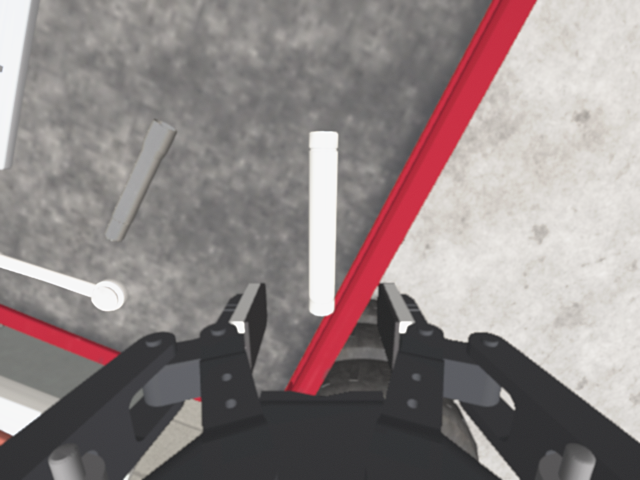

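The wrist view shows the shaft from (324,131) to (321,315), parallel to the fingers. The rim runs close to its near end.

Run:
```python
from h import *
a=at_z('wrist',(323.5,132),.02);b=at_z('wrist',(321,314),.02);print(a,b,(a+b)/2,np.linalg.norm(a-b),np.degrees(np.arctan2(*(a-b)[[1,0]])))
R=at_z('wrist',(430,190),.007),at_z('wrist',(365,300),.007);print(R)
```

```text
[ 0.55856825 -0.20648565  0.02      ] [ 0.41296466 -0.27285889  0.02      ] [ 0.48576645 -0.23967227  0.02      ] 0.16001816332263274 24.50582001528882
(array([ 0.55507755, -0.310441  ,  0.007     ]), array([ 0.43776058, -0.30757748,  0.007     ]))
```

```bash
python3 -m handwheel '[[[-0.001,-0.0015,-0.025,0,0,0],[-0.001,-0.0015,-0.025,0,0,0],[0,0,-0.025,0,0,0],[0,0,-0.025,0,0,0],[0,0,-0.02,0,0,0],[0,0,-0.015,0,0,0],[0,0,-0.01,0,0,0],[0,0,-0.005,0,0,0],[0,0,0,0,0,0],[0,0,0,0,0,0]]]' 0.5
python3 -m handwheel '[[[0,0,0,0,0,0],[0,0,0,0,0,0],[0,0,0,0,0,0],[0,0,0,0,0,0],[0,0,0,0,0,0],[0,0,0,0,0,0]]]' 0
```

```text
time: 4.23
tool_pos: [0.4856, -0.241, 0.0021]
tool_rot: [0.0, 0.976, 0.219, 0.0]
contact_force: [0.1, 0.2, 0.5]
gripper_width: 0.501
grasp_force: 0.0
time: 4.73
tool_pos: [0.4863, -0.2409, 0.0029]
tool_rot: [0.001, 0.976, 0.219, 0.001]
contact_force: [-1.3, -0.3, 6.1]
gripper_width: 0.256
grasp_force: 59.1
```

```bash
python3 -m handwheel '[[[0,0,0.015,0,0,0],[0,0,0.03,0,0,0],[0,0,0.035,0,0,0],[0,0.01,0.035,0,0,-2],[0,0.025,0.03,0,0,-2],[0,0.03,0.025,0,0,-2],[0,0.03,0.025,0,0,-2],[0,0.03,0.025,0,0,-2],[0,0.03,0.02,0,0,-2],[0,0.03,0.0,0,0,-2],[0,0.03,0,0,0,-2],[0,0.02,0,0,0,-2],[0,0.015,0,0,0,-2],[0,0.01,0,0,0,-2],[0,0,0,0,0,-2],[0,0,0,0,0,0],[0,0,0,0,0,0]]]'
cat > fix.py <<'E'
from h import *
n=sys.argv[1]; s=state(); print(s['tool_pos'],s['gripper_width'])
i=camera_info('wrist'); im,d=grab_frame('wrist'); cv2.imwrite(f'pics/{n}.png',im); np.save(f'{n}.npy',d); np.save(f'{n}T.npy',i['T'])
for t in ['shaft','fixture','v_axis','stop_mid','hinge_pin','strap_tab','strap']:
    for p in pinpoint('wrist',t)[:1]:
        px=p['position']; print(t,round(p['conf'],2),np.round(px,1),'z.045:',np.round(at_z('wrist',px,.045,i),4),'z0',np.round(at_z('wrist',px,0,i),4))
v,u=np.mgrid[0:480:2,0:640:2]; pts=np.stack([u.ravel(),v.ravel()],1).astype(float)
K=np.array([[i['fx'],0,i['cx']],[0,i['fy'],i['cy']],[0,0,1]]); q=cv2.undistortPoints(pts[:,None],K,np.array(i['distortion'],float))[:,0]
T=np.array(i['T']); D=d[::2,::2].ravel(); P=(np.c_[q[:,0],-q[:,1],-np.ones(len(q))]*D[:,None])@T[:3,:3].T+T[:3,3]; P=P[D>0]; np.save(f'{n}P.npy',P)
r=np.hypot(P[:,0]-.527,P[:,1]-.1)<.16
L=P[r&(P[:,2]>.009)&(P[:,2]<.016)]; print('plate',len(L),cv2.minAreaRect(L[:,:2].astype(np.float32)*1000))
for lo,hi in ((.046,.054),):
    for a,b in ((.42,.52),(.55,.64)):
        L=P[r&(P[:,2]>lo)&(P[:,2]<hi)&(P[:,0]>a)&(P[:,0]<b)]
        if len(L)>20: print('blk',len(L),cv2.minAreaRect(L[:,:2].astype(np.float32)*1000),np.round(np.median(L[:,2]),4))
E
python3 fix.py w2
```

```text
time: 6.15
tool_pos: [0.4847, 0.02, 0.2404]
tool_rot: [-0.0, 1.0, 0.012, -0.001]
contact_force: [-0.4, -0.6, -3.6]
gripper_width: 0.256
grasp_force: 59.4
[0.48474152 0.01997327 0.24041291] 0.25596967263521236
shaft 0.56 [320.7 301.4] z.045: [0.383  0.0175 0.045 ] z0 [0.3601 0.017  0.    ]
fixture 0.97 [250.2 164.4] z.045: [0.5322 0.0912 0.045 ] z0 [0.5291 0.1005 0.    ]
v_axis 0.89 [238.9 166.5] z.045: [0.5299 0.1026 0.045 ] z0 [0.5265 0.1135 0.    ]
stop_mid 0.59 [240.2 230.4] z.045: [0.4637 0.1042 0.045 ] z0 [0.4515 0.1153 0.    ]
hinge_pin 0.88 [284.  218.7] z.045: [0.4774 0.0579 0.045 ] z0 [0.467  0.0628 0.    ]Traceback (most recent call last):
  File "fix.py", line 5, in <module>
    for p in pinpoint('wrist',t)[:1]:
             ~~~~~~~~^^^^^^^^^^^
ValueError: it knows: fixture, grease_tub, hinge_pin, penlight, shaft, spark_plug, stop_mid, strap_tab, v_axis
```

View pics/w2.png

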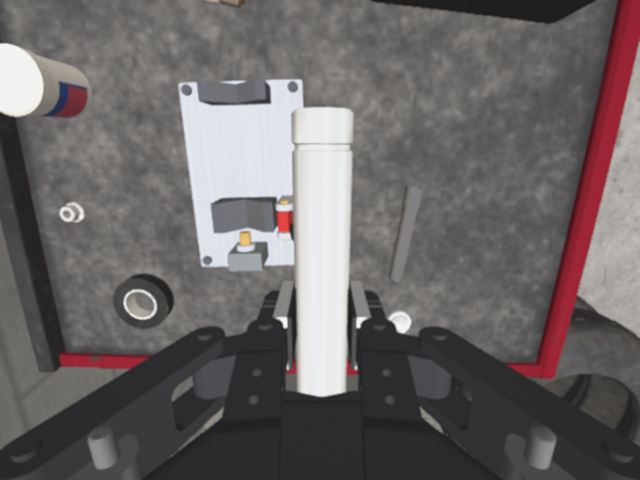

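The wrist view shows the fixture well: far V-block at (233,92), near V-block at (244,214), brass stop at (245,240). The shaft is held straight between the fingers. I'll fit the fixture from depth.

```bash
sed -i "s/,'strap'\]/]/" fix.py; python3 fix.py w2b
python3 - <<'E'
from h import *
P=np.load('w2bP.npy'); 
L=P[(np.abs(P[:,1]-.02)<.03)&(P[:,2]>.2)&(P[:,2]<.27)&(P[:,0]>.5)]; print('shaft',len(L))
print(cv2.minAreaRect(L[:,:2].astype(np.float32)*1000),np.percentile(L[:,2],[5,50,95,99]))
i=camera_info('wrist')
# colour: sides of plate & red strap
for nm,px,z in (('corner far L',(181,84),.012),('corner far R',(302,80),.012),('corner near L',(202,267),.012),('blk1 tl',(199,83),.05),('blk1 tr',(266,83),.05),('blk2 l',(214,200),.05),('blk2 r',(274,200),.05),('stop tip',(245,234),.045)): print(nm,np.round(at_z('wrist',px,z,i),4))
E
```

```text
[0.48526654 0.01949513 0.24128018] 0.255161246938425
shaft 0.95 [319.6 301.5] z.045: [0.3833 0.0184 0.045 ] z0 [0.3604 0.0181 0.    ]
fixture 0.7 [249.6 163.3] z.045: [0.5341 0.0914 0.045 ] z0 [0.5312 0.1008 0.    ]
v_axis 0.77 [237.  169.2] z.045: [0.528  0.1043 0.045 ] z0 [0.5244 0.1154 0.    ]
stop_mid 0.92 [242. 229.] z.045: [0.466 0.102 0.045] z0 [0.454  0.1128 0.    ]
hinge_pin 0.64 [284.6 219.8] z.045: [0.4768 0.0569 0.045 ] z0 [0.4664 0.0617 0.    ]
plate 3401 ((549.1171264648438, 103.99317932128906), (274.9959716796875, 129.79827880859375), 2.5592682361602783)
blk 275 ((469.49658203125, 103.29033660888672), (67.92076110839844, 71.36978149414062), 77.53319549560547) 0.0492
blk 152 ((599.8726806640625, 106.48674011230469), (18.08766746520996, 63.8387336730957), 1.3190127611160278) 0.0487
shaft 2566
((533.8504028320312, 19.741474151611328), (67.4448013305664, 23.3251953125), 1.0594133138656616) [0.25406676 0.25981318 0.26182714 0.2623168 ]
corner far L [0.6115 0.1672 0.012 ]
corner far R [0.6174 0.0416 0.012 ]
corner near L [0.409  0.1606 0.012 ]
blk1 tl [0.6069 0.1352 0.05  ]
blk1 tr [0.6078 0.0728 0.05  ]
blk2 l [0.4972 0.1282 0.05  ]
blk2 r [0.4984 0.0672 0.05  ]
stop tip [0.4605 0.0993 0.045 ]
```

```bash
python3 -m handwheel '[[[0.01,0.012,0,0,0,0],[0.016,0.018,0,0,0,0],[0.016,0.018,0,0,0,0],[0.016,0.018,0,0,0,0],[0.01,0.012,0,0,0,0],[0.006,0.006,-0.01,0,0,0],[0,0,-0.03,0,0,0],[0,0,-0.035,0,0,0],[0,0,-0.035,0,0,0],[0,0,-0.03,0,0,0],[0,0,-0.02,0,0,0],[0,0,-0.012,0,0,0],[0,0,-0.007,0,0,0],[0,0,0,0,0,0],[0,0,0,0,0,0]]]'
python3 - <<'E'
from h import *
for c in ['top','side']:
    im,d=grab_frame(c)
    for t in ['shaft','v_axis','stop_mid']:
        for p in masks_of(c,t)[:1] if t=='shaft' else []: print(c,p['box'],p['conf'])
    if c=='side': cv2.imwrite('pics/side1.png',cv2.resize(im[150:310,200:420],None,fx=3,fy=3))
E
```

```text
time: 8.1
tool_pos: [0.5601, 0.1037, 0.0633]
tool_rot: [0.0, 1.0, 0.011, 0.001]
contact_force: [0.3, -0.2, -2.6]
gripper_width: 0.258
grasp_force: 59.5
top [265.9, 212.4, 8.4, 69.7] 0.59
side [298.7, 207.3, 72.0, 18.4] 0.81
```

View pics/side1.png

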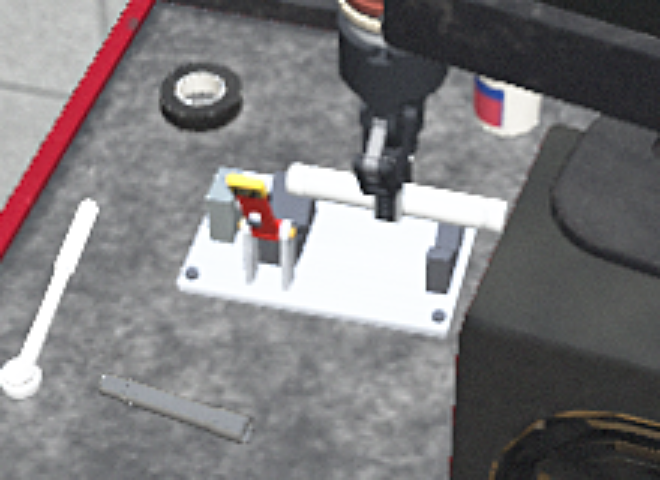

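The side view shows the shaft over both V-blocks, with its near end short of the stop and the strap leaning out. I'll lower it by feel.

```bash
python3 -m handwheel '[[[0,0,-0.006,0,0,0],[0,0,-0.006,0,0,0],[0,0,-0.005,0,0,0],[0,0,-0.003,0,0,0],[0,0,-0.002,0,0,0],[0,0,0,0,0,0]]]'
python3 -m handwheel '[[[0,0,-0.001,0,0,0],[0,0,-0.001,0,0,0],[0,0,-0.001,0,0,0],[0,0,0,0,0,0]]]'
```

```text
time: 8.8
tool_pos: [0.5587, 0.1038, 0.0394]
tool_rot: [-0.0, 1.0, 0.011, -0.001]
contact_force: [0.1, 0.2, -2.4]
gripper_width: 0.257
grasp_force: 59.5
time: 9.13
tool_pos: [0.5599, 0.1042, 0.0379]
tool_rot: [-0.0, 1.0, 0.012, 0.001]
contact_force: [0.4, 1.8, 0.2]
gripper_width: 0.252
grasp_force: 59.7
```

```bash
python3 -m handwheel '[[[0,0.0005,0,0,0,0],[0,0.0005,0,0,0,0],[0,0,0,0,0,0],[0,0,0,0,0,0]]]'
python3 -m handwheel '[[[0,0,-0.0005,0,0,0],[0,0,-0.0005,0,0,0],[0,0,0,0,0,0],[0,0,0,0,0,0]]]'
```

```text
time: 9.47
tool_pos: [0.5594, 0.1049, 0.0375]
tool_rot: [-0.0, 1.0, 0.011, 0.0]
contact_force: [1.9, 1.9, 0.1]
gripper_width: 0.256
grasp_force: 59.7
time: 9.8
tool_pos: [0.5597, 0.105, 0.037]
tool_rot: [-0.0, 1.0, 0.012, 0.0]
contact_force: [-1.5, 2.7, 4.0]
gripper_width: 0.258
grasp_force: 60.2
```

```bash
python3 -m handwheel '[[[0,0.0006,0,0,0,0],[0,0.0006,0,0,0,0],[0,0,0,0,0,0],[0,0,0,0,0,0]]]'
python3 -m handwheel '[[[0,0,0,0,0,0],[0,0,0,0,0,0],[0,0,0,0,0,0],[0,0,0,0,0,0]]]' 0.5
python3 fix.py w3 | head -6
python3 - <<'E'
from h import *
P=np.load('w3P.npy')
L=P[(np.abs(P[:,1]-.105)<.03)&(P[:,2]>.04)&(P[:,2]<.07)&(P[:,0]>.58)]
b=L[L[:,2]>.051]; print(cv2.minAreaRect(b[:,:2].astype(np.float32)*1000),np.percentile(b[:,2],[50,95,99]))
for lo in np.arange(.58,.66,.01):
  q=b[(b[:,0]>lo)&(b[:,0]<lo+.01)]; 
  if len(q): print(lo.round(3),len(q),q[:,1].min().round(4),q[:,1].max().round(4),q[:,2].max().round(4))
E
```

```text
time: 10.13
tool_pos: [0.5597, 0.1055, 0.0367]
tool_rot: [0.001, 1.0, 0.012, 0.001]
contact_force: [-0.2, -1.4, 4.0]
gripper_width: 0.254
grasp_force: 60.3
time: 10.47
tool_pos: [0.5586, 0.106, 0.0355]
tool_rot: [-0.0, 1.0, 0.011, -0.001]
contact_force: [-0.9, 0.0, 0.2]
gripper_width: 0.498
grasp_force: 0.0
[0.55859546 0.10600464 0.03553723] 0.49757913846812296
shaft 0.81 [322.1 301.2] z.045: [0.5616 0.105  0.045 ] z0 [0.5387 0.1043 0.    ]
v_axis 0.38 [583.9 416.6] z.045: [ 0.4986 -0.03    0.045 ] z0 [ 0.4542 -0.0764 -0.    ]
plate 5795 ((585.972412109375, 106.17971801757812), (201.38809204101562, 129.35885620117188), 2.703890323638916)
blk 2286 ((594.9649658203125, 105.2708740234375), (69.91092681884766, 89.907470703125), 89.97824096679688) 0.0501
((611.4384155273438, 99.42815399169922), (62.137882232666016, 35.475486755371094), 2.9442999362945557) [0.05487975 0.05651152 0.05694783]
0.58 282 0.0965 0.116 0.0583
0.59 308 0.0962 0.116 0.057
0.6 319 0.0814 0.1167 0.0576
0.61 346 0.0977 0.1175 0.0571
0.62 362 0.0981 0.1175 0.0577
0.63 388 0.0986 0.1182 0.0576
0.64 72 0.0989 0.1174 0.0566
```

View pics/w3.png

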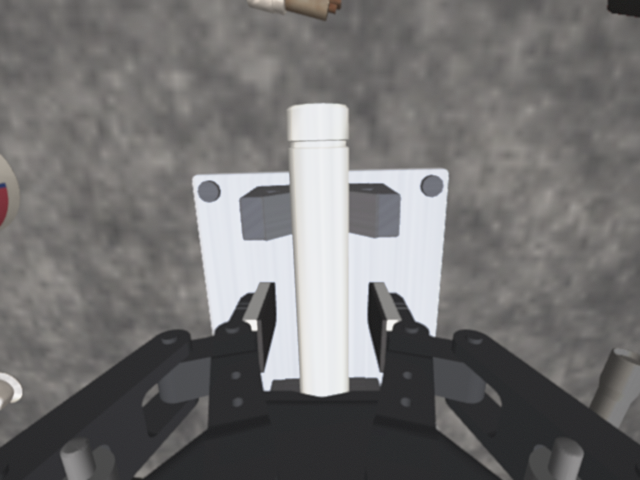

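```bash
python3 -m handwheel '[[[0,0,0.015,0,0,0],[0,0,0.025,0,0,0],[0,0,0.015,0,0,0],[0,0,0,0,0,0]]]'
python3 -m handwheel '[[[0.02,0,0,0,0,1],[0.03,0.001,0,0,0,0],[0.03,0.001,0,0,0,0],[0.02,0.001,0,0,0,0],[0.014,0,0,0,0,0],[0,0,-0.01,0,0,0],[0,0,-0.02,0,0,0],[0,0,-0.018,0,0,0],[0,0,-0.01,0,0,0],[0,0,0,0,0,0],[0,0,0,0,0,0]]]' 0
python3 - <<'E'
from h import *
s=state();print(s['tool_pos'],s['contact_force'],s['gripper_width'])
E
```

```text
time: 11.15
tool_pos: [0.5622, 0.1062, 0.0956]
tool_rot: [-0.0, 1.0, 0.011, 0.004]
contact_force: [0.9, -0.1, 0.2]
gripper_width: 0.501
grasp_force: 0.0
time: 12.07
tool_pos: [0.6717, 0.109, 0.0317]
tool_rot: [0.0, 1.0, 0.02, -0.001]
contact_force: [0.7, 0.3, 0.7]
gripper_width: -0.0
grasp_force: 0.0
[0.6717303  0.10899746 0.03173381] [0.67876095 0.32606337 0.65252588] -0.00025264392175553473
```

```bash
python3 -m handwheel '[[[-0.003,0,0,0,0,0],[-0.003,0,0,0,0,0],[-0.003,0,0,0,0,0],[-0.003,0,0,0,0,0],[-0.0015,0,0,0,0,0],[-0.0015,0,0,0,0,0],[-0.0015,0,0,0,0,0],[-0.0015,0,0,0,0,0],[-0.0015,0,0,0,0,0],[-0.0015,0,0,0,0,0],[-0.0015,0,0,0,0,0],[-0.0015,0,0,0,0,0]]]'
python3 -m handwheel '[[[-0.0012,0,0,0,0,0],[-0.0012,0,0,0,0,0],[-0.0012,0,0,0,0,0],[-0.0012,0,0,0,0,0]]]'
python3 - <<'E'
from h import *
im,d=grab_frame('top')
print([p['box'] for p in masks_of('top','shaft')[:1]])
E
```

```text
time: 13.07
tool_pos: [0.6494, 0.1089, 0.0334]
tool_rot: [0.0, 1.0, 0.02, 0.0]
contact_force: [1.4, -0.7, -0.2]
gripper_width: -0.003
grasp_force: 0.5
time: 13.4
tool_pos: [0.6445, 0.109, 0.0335]
tool_rot: [0.0, 1.0, 0.02, 0.0]
contact_force: [1.2, -0.1, 0.1]
gripper_width: 0.003
grasp_force: 0.6
[[267.1, 224.4, 6.1, 7.0]]
```

```bash
python3 -m handwheel '[[[-0.0008,0,0,0,0,0],[-0.0008,0,0,0,0,0],[-0.0008,0,0,0,0,0]]]'
python3 -m handwheel '[[[-0.0003,0,0,0,0,0],[-0.0003,0,0,0,0,0],[-0.0003,0,0,0,0,0]]]'|egrep 'pos|force'
python3 -m handwheel '[[[-0.0003,0,0,0,0,0],[-0.0003,0,0,0,0,0],[-0.0003,0,0,0,0,0]]]'|egrep 'pos|force'
```

```text
time: 13.75
tool_pos: [0.6421, 0.109, 0.0334]
tool_rot: [0.0, 1.0, 0.02, 0.0]
contact_force: [0.6, 0.8, 0.6]
gripper_width: -0.0
grasp_force: 0.6
tool_pos: [0.6412, 0.109, 0.0333]
contact_force: [1.0, -0.0, -0.1]
grasp_force: 0.6
tool_pos: [0.6403, 0.109, 0.0333]
contact_force: [1.0, -0.5, 0.1]
grasp_force: 0.6
```

```bash
cat > ok.py <<'E'
# exit 0 while |force| on axis argv[1] stays under argv[2]
from h import *
s=state(); f=s['contact_force']; print(np.round(s['tool_pos'],4),np.round(f,1)); sys.exit(abs(f[int(sys.argv[1])])>float(sys.argv[2]))
E
python3 -m handwheel '[[[-0.0003,0,0,0,0,0],[-0.0003,0,0,0,0,0]]]'>o && python3 ok.py 0 2.2 && python3 -m handwheel '[[[-0.0003,0,0,0,0,0],[-0.0003,0,0,0,0,0]]]'>o && python3 ok.py 0 2.2 && python3 -m handwheel '[[[-0.0003,0,0,0,0,0],[-0.0003,0,0,0,0,0]]]'>o && python3 ok.py 0 2.2 && python3 -m handwheel '[[[-0.0003,0,0,0,0,0],[-0.0003,0,0,0,0,0]]]'>o && python3 ok.py 0 2.2 && python3 -m handwheel '[[[-0.0003,0,0,0,0,0],[-0.0003,0,0,0,0,0]]]'>o && python3 ok.py 0 2.2 && python3 -m handwheel '[[[-0.0003,0,0,0,0,0],[-0.0003,0,0,0,0,0]]]'>o && python3 ok.py 0 2.2 && python3 -m handwheel '[[[-0.0003,0,0,0,0,0],[-0.0003,0,0,0,0,0]]]'>o && python3 ok.py 0 2.2
```

```text
[0.6397 0.109  0.0333] [ 1.1  0.4 -0.4]False
```

```bash
sed -i 's/sys.exit(abs(f\[int(sys.argv\[1\])\])>float(sys.argv\[2\]))/sys.exit(int(abs(f[int(sys.argv[1])])>float(sys.argv[2])))/' ok.py
python3 -m handwheel '[[[-0.0003,0,0,0,0,0],[-0.0003,0,0,0,0,0]]]'>o && python3 ok.py 0 2.2 && python3 -m handwheel '[[[-0.0003,0,0,0,0,0],[-0.0003,0,0,0,0,0]]]'>o && python3 ok.py 0 2.2 && python3 -m handwheel '[[[-0.0003,0,0,0,0,0],[-0.0003,0,0,0,0,0]]]'>o && python3 ok.py 0 2.2 && python3 -m handwheel '[[[-0.0003,0,0,0,0,0],[-0.0003,0,0,0,0,0]]]'>o && python3 ok.py 0 2.2 && python3 -m handwheel '[[[-0.0003,0,0,0,0,0],[-0.0003,0,0,0,0,0]]]'>o && python3 ok.py 0 2.2 && python3 -m handwheel '[[[-0.0003,0,0,0,0,0],[-0.0003,0,0,0,0,0]]]'>o && python3 ok.py 0 2.2 && python3 -m handwheel '[[[-0.0003,0,0,0,0,0],[-0.0003,0,0,0,0,0]]]'>o && python3 ok.py 0 2.2 && python3 -m handwheel '[[[-0.0003,0,0,0,0,0],[-0.0003,0,0,0,0,0]]]'>o && python3 ok.py 0 2.2 && python3 -m handwheel '[[[-0.0003,0,0,0,0,0],[-0.0003,0,0,0,0,0]]]'>o && python3 ok.py 0 2.2 && python3 -m handwheel '[[[-0.0003,0,0,0,0,0],[-0.0003,0,0,0,0,0]]]'>o && python3 ok.py 0 2.2
```

```text
[0.639  0.109  0.0333] [ 0.9 -0.7  0.5]
[0.6384 0.109  0.0333] [ 1.  -0.8 -0.2]
[0.6378 0.109  0.0333] [0.1 0.1 0.3]
[0.6372 0.109  0.0333] [ 1.5 -0.6  0.1]
[0.6366 0.109  0.0333] [ 1.3 -1.2 -0.4]
[0.636  0.109  0.0333] [ 1.7 -0.6  0. ]
[0.6354 0.109  0.0333] [ 1.2 -0.6  0.2]
[0.6348 0.109  0.0333] [ 1.   0.  -0.4]
[0.6342 0.109  0.0333] [1.1 0.  0.2]
[0.6336 0.109  0.0333] [ 0.2 -0.2  0.3]
```

```bash
python3 -m handwheel '[[[-0.0003,0,0,0,0,0],[-0.0003,0,0,0,0,0]]]'>o && python3 ok.py 0 2.4 && python3 -m handwheel '[[[-0.0003,0,0,0,0,0],[-0.0003,0,0,0,0,0]]]'>o && python3 ok.py 0 2.4 && python3 -m handwheel '[[[-0.0003,0,0,0,0,0],[-0.0003,0,0,0,0,0]]]'>o && python3 ok.py 0 2.4 && python3 -m handwheel '[[[-0.0003,0,0,0,0,0],[-0.0003,0,0,0,0,0]]]'>o && python3 ok.py 0 2.4 && python3 -m handwheel '[[[-0.0003,0,0,0,0,0],[-0.0003,0,0,0,0,0]]]'>o && python3 ok.py 0 2.4 && python3 -m handwheel '[[[-0.0003,0,0,0,0,0],[-0.0003,0,0,0,0,0]]]'>o && python3 ok.py 0 2.4 && python3 -m handwheel '[[[-0.0003,0,0,0,0,0],[-0.0003,0,0,0,0,0]]]'>o && python3 ok.py 0 2.4 && python3 -m handwheel '[[[-0.0003,0,0,0,0,0],[-0.0003,0,0,0,0,0]]]'>o && python3 ok.py 0 2.4 && python3 -m handwheel '[[[-0.0003,0,0,0,0,0],[-0.0003,0,0,0,0,0]]]'>o && python3 ok.py 0 2.4 && python3 -m handwheel '[[[-0.0003,0,0,0,0,0],[-0.0003,0,0,0,0,0]]]'>o && python3 ok.py 0 2.4
```

```text
[0.6335 0.109  0.0334] [ 4.   0.1 -0.3]
```

```bash
python3 -m handwheel '[[[-0.0003,0,0,0,0,0],[0,0,0,0,0,0],[0,0,0,0,0,0]]]'>o && python3 ok.py 0 5.8 && python3 -m handwheel '[[[-0.0003,0,0,0,0,0],[0,0,0,0,0,0],[0,0,0,0,0,0]]]'>o; python3 ok.py 0 6
```

```text
[0.6335 0.1091 0.0336] [ 4.7 -0.3 -1.8]
[0.6335 0.1091 0.0338] [ 3.7  0.6 -0.6]
```

```bash
python3 -m handwheel '[[[-0.0003,0,0,0,0,0],[-0.0003,0,0,0,0,0],[0,0,0,0,0,0]]]'>o ; python3 ok.py 0 6 && python3 -m handwheel '[[[-0.0003,0,0,0,0,0],[-0.0003,0,0,0,0,0],[0,0,0,0,0,0]]]'>o; python3 ok.py 0 6
```

```text
[0.6335 0.1091 0.0342] [ 6.7  0.9 -0.7]
[0.6335 0.1091 0.0342] [ 6.7  0.9 -0.7]
```

```bash
python3 -m handwheel '[[[-0.0002,0,0,0,0,0],[0,0,0,0,0,0],[0,0,0,0,0,0]]]'>o ; python3 ok.py 0 6;python3 -m handwheel '[[[0,0,0,0,0,0],[0,0,0,0,0,0]]]'>o ; python3 ok.py 0 6
```

```text
[0.6335 0.1091 0.0343] [ 7.6  0.1 -2. ]
[0.6335 0.1091 0.0343] [ 7.1  0.5 -0.5]
```

```bash
python3 -m handwheel '[[[0.002,0,0,0,0,0],[0.004,0,0,0,0,0],[0.008,0,0,0,0,0],[0.008,0,0.02,0,0,0],[0,0,0.035,0,0,0],[0,0,0.04,0,0,0],[0,0,0.04,0,0,0],[-0.015,-0.015,0.035,0,0,0],[-0.025,-0.025,0,0,0,0],[-0.025,-0.025,0,0,0,0],[-0.025,-0.025,0,0,0,0],[-0.025,-0.025,0,0,0,0],[-0.025,-0.02,0,0,0,0],[-0.02,-0.014,0,0,0,0],[-0.014,-0.01,0,0,0,0],[0,0,0,0,0,0],[0,0,0,0,0,0]]]' | egrep 'time|pos|force'
python3 - <<'E'
from h import *
im,d=grab_frame('side'); cv2.imwrite('pics/side2.png',cv2.resize(im[130:290,200:400],None,fx=4,fy=3.75))
p=pinpoint('side','strap_tab');pp=p[0]['position'] if p else None
im,dt=grab_frame('top'); q=pinpoint('top','strap_tab');print(p[:1],q[:1])
if p and q: print(cross([ray('side',pp),ray('top',q[0]['position'])]))
print([x['box'] for x in masks_of('top','shaft')[:1]])
E
```

```text
time: 18.83
tool_pos: [0.4794, -0.0502, 0.2033]
contact_force: [-0.2, -0.2, 0.8]
grasp_force: 0.0
[{'position': [281.9, 216.6], 'conf': 0.71}] [{'position': [309.0, 283.6], 'conf': 0.56}]
[0.47998751 0.01210238 0.13260372]
[[267.9, 221.9, 8.2, 69.1]]
```

View pics/side2.png

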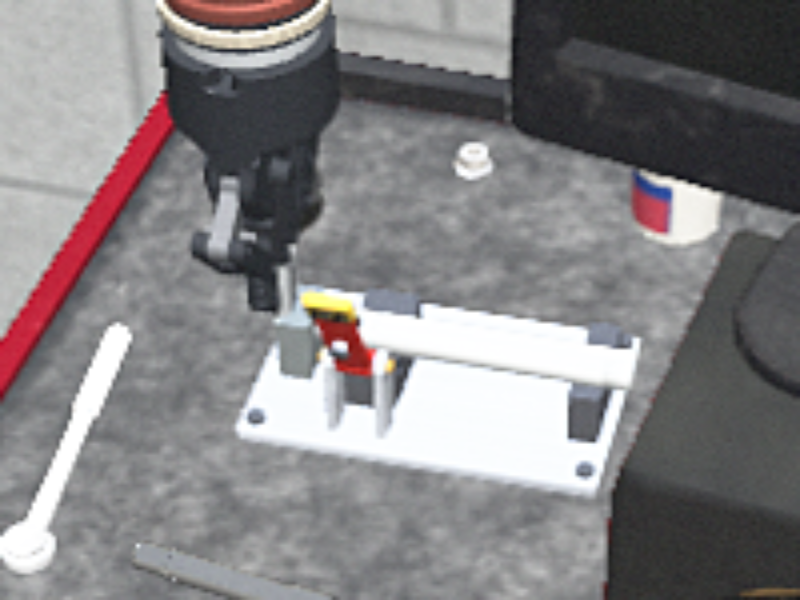

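The side view shows the shaft seated and bearing on the stop, with the strap leaning out and its tab at about (328,307). I'll lower the closed fingers behind it and push.

```bash
python3 -m handwheel '[[[0,0,-0.02,0,0,0],[0,0,-0.02,0,0,0],[0,0.005,-0.015,0,0,0],[0,0.01,-0.005,0,0,0],[0,0.008,0,0,0,0],[0,0.006,0,0,0,0],[0,0.006,0,0,0,0],[0,0.006,0,0,0,0]]]' | egrep 'time|pos|force'
python3 -m handwheel '[[[0,0.006,0,0,0,0],[0,0.006,0,0,0,0],[0,0.006,0,0,0,0],[0,0.006,0,0,0,0],[0,0.006,0.001,0,0,0],[0,0.006,0.002,0,0,0],[0,0.006,0.002,0,0,0]]]' | egrep 'time|pos|force'
```

```text
time: 19.75
tool_pos: [0.4806, -0.0083, 0.1447]
contact_force: [-0.1, -0.0, 0.6]
grasp_force: 0.0
time: 20.33
tool_pos: [0.4803, 0.0333, 0.1491]
contact_force: [1.6, -2.5, -1.2]
grasp_force: 1.3
```

```bash
python3 -m handwheel '[[[0,0.0075,0.0005,0,0,0],[-0.0003,0.0075,0.0005,0,0,0],[-0.0003,0.0075,0,0,0,0],[-0.0003,0.0072,-0.0015,0,0,0],[-0.0003,0.0072,-0.002,0,0,0],[-0.0003,0.0072,-0.003,0,0,0]]]' | egrep 'time|pos|force'
python3 -m handwheel '[[[-0.0003,0.0064,-0.0035,0,0,0],[-0.0003,0.0064,-0.004,0,0,0],[-0.0003,0.0062,-0.0045,0,0,0],[-0.0003,0.0055,-0.005,0,0,0],[-0.0003,0.005,-0.0055,0,0,0],[-0.0003,0.005,-0.006,0,0,0]]]' | egrep 'time|pos|force'
```

```text
time: 20.83
tool_pos: [0.4777, 0.0781, 0.1426]
contact_force: [-0.6, -2.0, 2.2]
grasp_force: 1.5
time: 21.33
tool_pos: [0.4766, 0.1124, 0.114]
contact_force: [0.4, -0.2, 3.9]
grasp_force: 1.6
```

```bash
python3 -m handwheel '[[[0,0.003,-0.004,0,0,0],[0,0.003,-0.0045,0,0,0],[0,0.0025,-0.0045,0,0,0],[0,0.0015,-0.0035,0,0,0],[0,0.001,-0.003,0,0,0],[0,0,0,0,0,0]]]' | egrep 'time|pos|force'
python3 -m handwheel '[[[0,0,0.01,0,0,0],[0,0.007,0.005,0,0,0],[0,0.007,0,0,0,0],[0,0,0,0,0,0]]]' | egrep 'time|pos|force'
python3 - <<'E'
from h import *
im,d=grab_frame('side'); cv2.imwrite('pics/side3.png',cv2.resize(im[130:290,200:400],None,fx=4,fy=3.75))
for c in ['side']:
  print([ (p['conf'],p['position']) for p in pinpoint(c,'strap_tab')[:1]])
E
```

```text
time: 21.83
tool_pos: [0.4758, 0.1226, 0.0938]
contact_force: [0.4, 0.2, -0.1]
grasp_force: 0.0
time: 22.17
tool_pos: [0.4768, 0.1377, 0.1107]
contact_force: [0.3, -0.2, 0.3]
grasp_force: 0.0
[(0.93, [302.1, 191.8])]
```

View pics/side3.png

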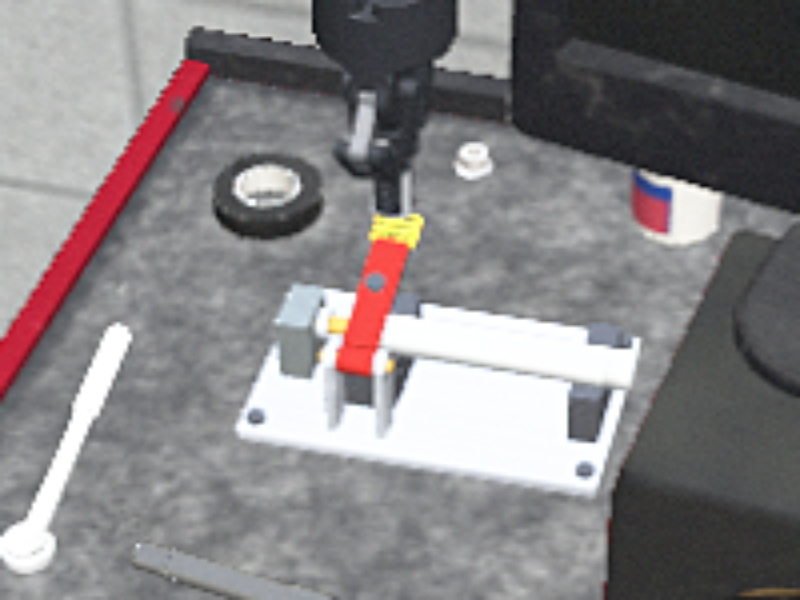

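The side view shows the strap swung over, roughly 15–25° above level, with the finger above the yellow tab at (397,230) and the shaft on the stop. I'll press down by feel.

```bash
python3 -m handwheel '[[[0,0,-0.003,0,0,0],[0,0,-0.003,0,0,0],[0,0,-0.003,0,0,0],[0,0,-0.003,0,0,0]]]'>o && python3 ok.py 2 5 && python3 -m handwheel '[[[0,0,-0.002,0,0,0],[0,0,-0.002,0,0,0],[0,0,-0.001,0,0,0]]]'>o && python3 ok.py 2 5 && python3 -m handwheel '[[[0,0,-0.001,0,0,0],[0,0,-0.001,0,0,0],[0,0,-0.001,0,0,0]]]'>o && python3 ok.py 2 5 && python3 -m handwheel '[[[0,0,-0.001,0,0,0],[0,0,-0.001,0,0,0]]]'>o && python3 ok.py 2 4.5 && python3 -m handwheel '[[[0,0,-0.001,0,0,0],[0,0,-0.001,0,0,0]]]'>o && python3 ok.py 2 4.5
```

```text
[0.476  0.1365 0.0971] [0.4 1.3 2.4]
[0.4765 0.1368 0.0928] [-1.   1.3  2.8]
[0.4767 0.1367 0.09  ] [-0.4  1.5  2. ]
[0.4766 0.1367 0.0879] [-0.2  0.4  3. ]
[0.4765 0.1366 0.0858] [0.1 1.3 3. ]
```

```bash
python3 -m handwheel '[[[0,0,-0.0008,0,0,0],[0,0,-0.0008,0,0,0]]]'>o && python3 ok.py 2 4.8 && python3 -m handwheel '[[[0,0,-0.0007,0,0,0],[0,0,-0.0007,0,0,0]]]'>o && python3 ok.py 2 4.8 && python3 -m handwheel '[[[0,0,-0.0007,0,0,0],[0,0,-0.0007,0,0,0]]]'>o && python3 ok.py 2 4.8 && python3 -m handwheel '[[[0,0,-0.0007,0,0,0],[0,0,-0.0007,0,0,0]]]'>o && python3 ok.py 2 4.8 && python3 -m handwheel '[[[0,0,-0.0007,0,0,0],[0,0,-0.0007,0,0,0]]]'>o && python3 ok.py 2 4.8 && python3 -m handwheel '[[[0,0,-0.0007,0,0,0],[0,0,-0.0007,0,0,0]]]'>o && python3 ok.py 2 4.8 && python3 -m handwheel '[[[0,0,-0.0007,0,0,0],[0,0,-0.0007,0,0,0]]]'>o && python3 ok.py 2 4.8 && python3 -m handwheel '[[[0,0,-0.0007,0,0,0],[0,0,-0.0007,0,0,0]]]'>o && python3 ok.py 2 4.8
```

```text
[0.4764 0.1366 0.0841] [0.5 1.  3. ]
[0.4764 0.1366 0.0827] [0.2 1.  2.5]
[0.4763 0.1366 0.0813] [0.2 1.8 1.9]
[0.4763 0.1366 0.0799] [0.  1.1 2.3]
[0.4763 0.1366 0.0785] [-0.4  2.3  3.3]
[0.4763 0.1366 0.0771] [-0.2  2.5  3.3]
[0.4763 0.1366 0.0757] [-0.4  1.7  3.2]
[0.4763 0.1367 0.0744] [-0.8  2.5  3. ]
```

```bash
python3 -m handwheel '[[[0,0,-0.0006,0,0,0],[0,0,-0.0006,0,0,0]]]'>o && python3 ok.py 2 5.2 && python3 -m handwheel '[[[0,0,-0.0006,0,0,0],[0,0,-0.0006,0,0,0]]]'>o && python3 ok.py 2 5.2 && python3 -m handwheel '[[[0,0,-0.0006,0,0,0],[0,0,-0.0006,0,0,0]]]'>o && python3 ok.py 2 5.2 && python3 -m handwheel '[[[0,0,-0.0006,0,0,0],[0,0,-0.0006,0,0,0]]]'>o && python3 ok.py 2 5.2 && python3 -m handwheel '[[[0,0,-0.0006,0,0,0],[0,0,-0.0006,0,0,0]]]'>o && python3 ok.py 2 5.2 && python3 -m handwheel '[[[0,0,-0.0006,0,0,0],[0,0,-0.0006,0,0,0]]]'>o && python3 ok.py 2 5.2
```

```text
[0.4763 0.1368 0.0735] [-2.   3.2  6.9]
```

```bash
python3 -m handwheel '[[[0,0,0,0,0,0]]]'>o; python3 ok.py 2 7;python3 -m handwheel '[[[0,0,0,0,0,0]]]'>o; python3 ok.py 2 7
```

```text
[0.4763 0.1368 0.0735] [-1.3  2.   4.8]
[0.4763 0.1368 0.0735] [-1.8  2.8  5.1]
```

```bash
python3 -m handwheel '[[[0,0,-0.0004,0,0,0],[0,0,-0.0003,0,0,0],[0,0,0,0,0,0]]]'>o; python3 ok.py 2 6.5 && python3 -m handwheel '[[[0,0,-0.0003,0,0,0],[0,0,0,0,0,0]]]'>o && python3 ok.py 2 7; python3 -m handwheel '[[[0,0,0,0,0,0]]]'>o; python3 ok.py 2 7
```

```text
[0.4764 0.1368 0.073 ] [-3.4  2.8  7. ]
[0.4763 0.1369 0.073 ] [-3.1  2.9  6.3]
```

```bash
python3 -m handwheel '[[[0,0,-0.0003,0,0,0],[0,0,0,0,0,0]]]'>o; python3 ok.py 2 7; python3 -m handwheel '[[[0,0,0,0,0,0]]]'>o; python3 ok.py 2 7; python3 -m handwheel '[[[0,0,0,0,0,0]]]'>o; python3 ok.py 2 7
```

```text
[0.4764 0.1369 0.0728] [-3.   2.6  7.9]
[0.4763 0.1369 0.0728] [-1.9  1.9  7.8]
[0.4764 0.1369 0.0728] [-3.8  2.9  7.4]
```

7.7 N steady. Now I'll let go, lift off gently, and check.

```bash
python3 -m handwheel '[[[0,0,0.001,0,0,0],[0,0,0.001,0,0,0],[0,0,0.002,0,0,0],[0,0,0.004,0,0,0],[0,0,0.01,0,0,0],[0,0,0.03,0,0,0],[0,0,0.035,0,0,0],[0,-0.01,0.035,0,0,0],[0,-0.035,0.02,0,0,0],[0,-0.04,0,0,0,0],[0,-0.04,0,0,0,0],[0,-0.04,0,0,0,0],[0,-0.03,0,0,0,0],[0,0,0,0,0,0],[0,0,0,0,0,0]]]' | egrep 'time|pos|force'
python3 - <<'E'
from h import *
im,d=grab_frame('side'); a=cv2.resize(im[130:290,200:400],None,fx=3,fy=3)
im2,d2=grab_frame('top'); b=cv2.resize(im2[210:330,230:320],None,fx=2,fy=2); c=np.zeros((480,780,3),np.uint8); c[:,:600]=a; c[:240,600:]=b
cv2.imwrite('pics/fin.png',c)
i=camera_info('side'); P=np.array([at_depth('side',(u,v),d[v,u],i) for v in range(150,270) for u in range(240,400) if d[v,u]>0])
L=P[(np.abs(P[:,1]-(.104+.042*(P[:,0]-.53)))<.008)&(P[:,2]>.05)&(P[:,2]<.065)&(P[:,0]>.51)];print('shaft top x range',L[:,0].min(),L[:,0].max(),np.percentile(L[:,2],[50,95]))
E
```

```text
time: 27.02
tool_pos: [0.4763, -0.0598, 0.2109]
contact_force: [-0.7, -0.2, -0.4]
grasp_force: 0.0
shaft top x range 0.5109635448375569 0.6239122216763181 [0.05564438 0.05954363]
```

View pics/fin.png

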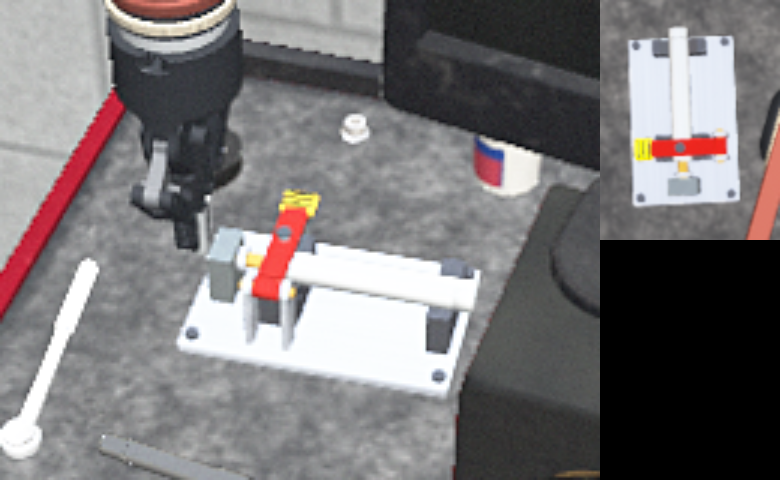

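The pictures show the strap level across the shaft, which is seated and still on the brass stop, and the arm is clear.

```bash
python3 -c "
from plant import *
print(job_done())"
```

```text
the job is handed in; nothing more can be done
None
```

The job is handed in at about 27 s: the shaft lies in both Vs, was pushed onto the brass stop with about 7 N, and is held by the strap pad after I pressed the tab with about 7.7 N and let go; no verdict came back.

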